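# Ready to weigh a portion of chilli sauce

## Robot

A 6-joint arm with a two-finger parallel gripper is mounted at the origin on the work surface; the furniture and walls round the work are solid. World frame = base frame: x ahead of the robot, y to its left, z up, the work surface at z = 0. Lengths are in m, angles in rad, forces in N, time in s.
With the tool pointing down it reaches from about 0.3 to 0.875 m from the base axis. Payload 6.4 kg.
Tool frame: the origin (TCP) lies between the finger pads; the fingertips stand 19 mm ahead of it and the grasp point (between the pads) is the TCP (ctrl.tips_ahead is the z of the fingertips in the tool frame, in m); z points along the fingers, y is the line along which they close (so a half turn about z gives the same grasp; the last joint's range is limited). The gripper opens to 85 mm and grips with 20 to 120 N. Pads are 22 mm wide; open, the fingers measure 114 mm over their backs; the gripper's body (76 mm by 85 mm) begins 54 mm behind the grasp point. The pads swing forward as they close: fully open they stand 13 mm farther back than shut.
Start: joints at [0.992, 0.181, 1.607, -0, 1.354, -0.206], TCP at [0.209, 0.536, 0.25] pointing down, gripper open.
Joint ranges: [-2.99, 2.99], [-0.89, 2.07], [0.3, 2.58], [-1.14, 4.28], [0, 2.63], [-3.12, 3.12]. Speed limits (rad/s): [2.57, 2.57, 3.01, 3.14, 3.14, 3.14].

## Interface

Orientations are given as a unit quaternion [w, x, y, z].
In Python, from bench import readout, vision, ctrl gives the robot as it stands.
- The arm moves only by the tool play_rows, never from a script. Its arguments are lists of equal length, an entry for each row: "xyz": the shift along the tool's x, y, z in mm, a list of three; "rot": the turn, a rotation vector about the tool's x, y, z in rad, a list of three; "grip": the opening, from 0 (shut) to 1 (fully open). In form: {"xyz": [[x, y, z], ...], "rot": [[rx, ry, rz], ...], "grip": [grip, ...]}. A call has exactly 10 rows; each row is the pose to reach, as a shift and turn from the pose commanded when the call began, along the tool's axes at that moment; what a row does not reach only later rows make up. A row lasts 1/8 s, in which the tool goes at most 62.5 mm and 10.7 degrees, less where a joint would pass 70% of its speed; a pose out of reach is approached as far as the arm can. A call with a gripper value outside its range is refused whole. The fingers move at their own pace and stop on an object; the grip force is fixed at half the most. Time passes only in rows, so rows that repeat a pose let the fingers close, or fill a call up. It gives the time, the measured TCP pose, the force, the opening and the grip force at its end, in the units of the state.
- readout.get_obs(): the state, without advancing time (a new reading comes with each control period).
- vision.camera(name): name is "scene" or "top" or "wrist"; returns a dict with "color" (400x640x3 uint8, red, green, blue), "depth" (400x640 float32, m along the optical axis (not along the pixel's ray), 0 where there is no reading), "camera_matrix" (3x3 intrinsics, pixels), "k1" (the pictures are not rectified: a ray, as slopes to the right and down, at radius r is drawn at 1 + k1 r^2 times it, then the intrinsics apply), "extrinsics" (4x4, takes a point from camera to world coordinates); the wrist camera has in their place "hand_eye" (4x4, takes a point from camera to tool coordinates, whose origin is the TCP and whose axes are the flange's). Camera axes: x right, y down, z forward; pixel columns grow to the right and rows downward; lengths in m; the calibration is good to about 2 mm. A picture is of the moment at which its call begins: read the wrist's pose just before it.
- ctrl.hand_in(): hands the job in; it is judged then, once.
The state is a dict: "time_s": time; "q": joint angles; "dq": joint speeds; "joint_efforts": joint torques, N m; "eef_pos": TCP position; "eef_rot": TCP orientation; "wrist_force": force on the tool from outside, world axes, zero at the start; "torque": the same for the moment, N m; "opening": opening from 0.0 (shut) to 1.0 (fully open); "grasp_force": force on a finger pad.
Only numpy, scipy, OpenCV 4.12 (cv2) and the standard library are available. Lean on these libraries where they do the work, as an engineer would, in place of code of your own. Each camera call takes 0.05 s, during which the arm holds its last target. There are 200 camera calls.

## Task

Get a portion of chilli sauce ready to be weighed out: stand the empty dip cup upright in the middle of the scale's steel platter and let go, and only then switch the scale on by pressing down the right-hand end (seen from the robot) of its red rocker switch, so that it zeroes with the cup on it. Then lift the red squeeze bottle out of the rack, carry it over to the scale without disturbing the jars in between or the other two bottles, and finish still holding it there, upright and still, nozzle straight above the middle of the cup and about a finger's width over its rim. The bottle must never touch the cup or the scale, or the reading is spoiled.

Things in the scene. Friction and masses are not known exactly. Their poses are not given: they have to be found in the camera images.
- scale: White kitchen portion scale, 215 mm deep (its x) by 180 mm wide (its y), fixed to the table. Origin: centre of its underside; its x axis points from the front (display and switch, towards the robot) to the back, y to its left, z up. Housing top at z = 38 mm.
- platter (a point): Centre of the top of the scale's pale rectangular steel platter, 46 mm above the table; the platter measures 144 mm along the scale's x by 164 mm along its y. Axes as the scale's.
- rocker_right (a point): Right-hand (scale -y) half of the red rocker switch at the scale's front right, 2 mm in from its end, 44 mm above the table. The rocker is 12 mm (scale x) by 18 mm (scale y), 6 mm proud of the housing, pivoted at its middle 7 mm to the left (scale +y) of this point. Pressed only to the right of its pivot, best on the outer 5 mm, that end goes down 2.5 mm at 1 to 3 N and stays.
- scale_rocker (a joint): Angle of the rocker switch, rad: -0.14 off (left end down), +0.14 on (right end down).
- cup_mid (a point): Centre of the empty white dip cup, half-way up (16.5 mm above its foot): round, tapered, open at the top, 67 mm across the rim, 50 mm across the foot, 33 mm high, 40 g, upright on the table at the start. It can be gripped across the rim or by its thin wall. z axis up.
- cup_rim (a point): Centre of the cup's mouth, in the plane of its rim.
- red_bottle_mid (a point): Centre of the red squeeze bottle, on its axis, 79 mm above the nozzle tip. It hangs nozzle-down, 158 mm long: from the bottom up a cone nozzle (0 to 40 mm, 6 mm across at the tip), a collar 37 mm across (40 to 56 mm), a red body 52 mm across (56 to 146 mm), a darker red screw lid of the same width (146 to 158 mm); grip it 25 to 40 mm below its top. 0.3 kg. z axis from nozzle to lid.
- red_bottle_tip (a point): Tip of the red bottle's nozzle, its lowest point.
- yellow_bottle_mid (a point): Centre of the yellow squeeze bottle, same shape; stays in the rack.
- brown_bottle_mid (a point): Centre of the dark brown squeeze bottle, same shape; stays in the rack.
- rack: Stainless steel bottle rack fixed to the table, 86 mm (its x) by 272 mm (its y) by 66 mm high; three holes 41 mm across in its top plate, in a row along its y, 88 mm apart. The bottles' collars hang in the holes and their bodies rest on the plate, so a bottle must rise 56 mm to come free of its hole; the tops of the bottles stand 168 mm above the table. Origin: centre of its underside.
- pepper_jar: Jar with a white cap, 47 mm across, 98 mm high, standing loose; origin at the centre of its underside.
- chilli_jar: Pink jar with a metal lid, 70 mm across, 112 mm high, standing loose; origin at the centre of its underside.
- spice_jar: Jar with a yellow-brown cap, 42 mm across, 106 mm high, standing loose; origin at the centre of its underside.
Mind the look-alikes: they are no part of the job. There is more than one size of the part that bears red_bottle_mid; the job needs the middle-sized.

How it is judged:
By the outcome, as a careful person would: the job done as asked, in the order asked, and still so for the second after the job is handed in, while the arm keeps its last pose, push and grip.
It also fails if it takes over 72 s, if anything falls off the work surface, if the arm or the gripper's body presses on something with over 40 N, if the wrist force passes 120 N, or if a joint passes its speed limit or range.

## Working session

There is one attempt and no reset: what is moved stays moved. The work goes in short steps, Python scripts to look and compute and a tool call to move; the robot and the scene stay as the last step left them, time stands still between calls to the robot, and variables do not carry over. Pictures are saved under pics/ and viewed, at most 12 in all, crops included, and the job is handed in when it is done.

Besides the shell and the picture viewer there is one more tool, called after "Request:" in YAML: its name, and indented under it one key for each argument. play_rows: Moves the arm, as the interface text tells. Its arguments: {"type":"object","properties":{"xyz":{"type":"array","items":{"type":"array","items":{"type":"number"}}},"rot":{"type":"array","items":{"type":"array","items":{"type":"number"}}},"grip":{"type":"array","items":{"type":"number"}}},"required":["xyz","rot","grip"]}

```bash
mkdir -p pics; ls
cat > h.py <<'E'
import numpy as np, cv2
from bench import readout, vision, ctrl
def cam(n):
    o=readout.get_obs(); c=vision.camera(n)
    if 'extrinsics' in c: T=np.array(c['extrinsics'])
    else:
        from scipy.spatial.transform import Rotation as R
        q=o['eef_rot']; W=np.eye(4); W[:3,:3]=R.from_quat([q[1],q[2],q[3],q[0]]).as_matrix(); W[:3,3]=o['eef_pos']
        T=W@np.array(c['hand_eye'])
    c['T']=T; return c
def cloud(c):
    K=np.array(c['camera_matrix']); d=c['depth']; h,w=d.shape
    u,v=np.meshgrid(np.arange(w),np.arange(h))
    p=np.stack([u,v],-1).reshape(-1,1,2).astype(np.float64)
    r=cv2.undistortPoints(p,K,np.array([c['k1'],0,0,0,0.])).reshape(h,w,2)
    P=np.dstack([r[...,0]*d,r[...,1]*d,d])
    return P@c['T'][:3,:3].T+c['T'][:3,3]
def save(n,img): cv2.imwrite('pics/'+n,img[...,::-1])
E
python3 - <<'E'
from h import *
o=readout.get_obs(); print({k:np.round(v,3) for k,v in o.items()}, ctrl.tips_ahead)
a=cam('top'); b=cam('scene')
for n,c in(('top',a),('scene',b)):
    P=cloud(c); np.savez(n+'.npz',P=P,color=c['color'],d=c['depth']); print(n,np.round(c['T'],3).tolist(),c['k1'],np.array(c['camera_matrix']).tolist())
    save(n+'.png',c['color'])
E
```

```text
pics
{'time_s': np.float64(0.0), 'q': array([ 0.992,  0.182,  1.608,  0.   ,  1.354, -0.206]), 'dq': array([-0.002,  0.001, -0.   , -0.001,  0.001,  0.002]), 'joint_efforts': array([ 2.0000e-03, -4.4486e+01, -3.5134e+01, -0.0000e+00,  9.0000e-03,
        0.0000e+00]), 'eef_pos': array([0.209, 0.535, 0.249]), 'eef_rot': array([-0.   ,  0.185,  0.983, -0.001]), 'wrist_force': array([-0.142, -0.329, -1.257]), 'torque': array([-0.019,  0.029, -0.023]), 'grasp_force': np.float64(0.0), 'opening': np.float64(1.003)} 0.019
top [[0.046, -0.977, 0.207, 0.259], [-0.999, -0.045, 0.008, 0.016], [0.001, -0.207, -0.978, 1.155], [0.0, 0.0, 0.0, 1.0]] -0.11596412910696413 [[431.7705281678538, 0.0, 315.4486398282557], [0.0, 431.7705281678538, 199.22795075176305], [0.0, 0.0, 1.0]]
scene [[0.833, -0.377, 0.405, 0.025], [-0.553, -0.554, 0.622, -0.666], [-0.011, -0.742, -0.67, 0.833], [0.0, 0.0, 0.0, 1.0]] 0.026996181676493872 [[386.7506945394774, 0.0, 320.3242607146324], [0.0, 386.7506945394774, 206.13997056011405], [0.0, 0.0, 1.0]]
```

View pics/top.png

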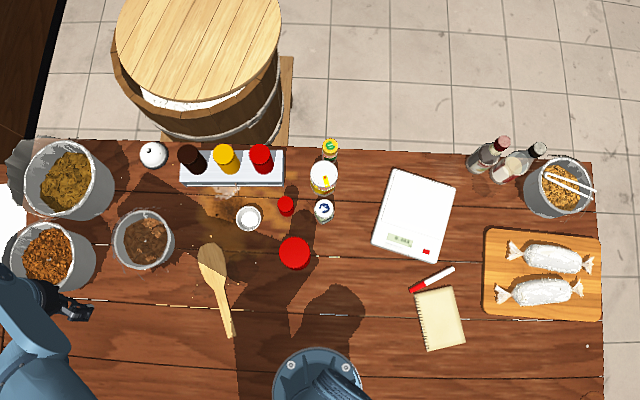

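View pics/scene.png

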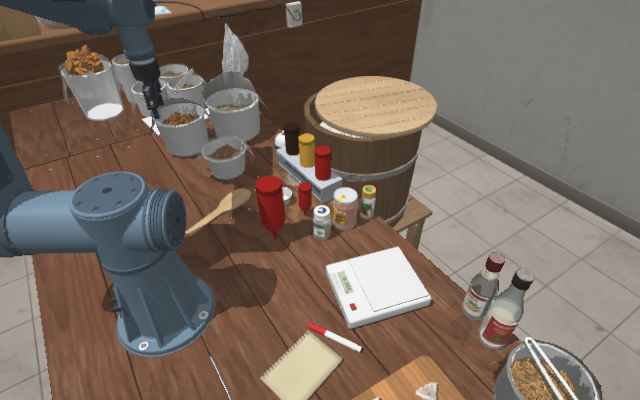

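The top view shows these red candidates: the bottle in the rack (261,155), a small red one (286,205) and a large red one (295,253). The middle-sized one is in the rack. The cup is at (248,217), the jars at (324,210), (323,175) and (331,148), and the scale at (414,215) with its rocker at (426,252).

Run:
```python
from h import *
t=np.load('top.npz'); s=np.load('scene.npz')
# combined height map
P=t['P'].reshape(-1,3); C=t['color'].reshape(-1,3)
for n,(u,v,r) in dict(red=(261,155,16),yel=(226,157,16),brn=(190,157,16),small=(286,205,12),big=(295,253,18),cup=(248,217,16),pep=(324,210,14),chi=(323,175,17),spi=(331,148,12),salt=(152,155,16)).items():
    vv,uu=np.mgrid[v-r:v+r+1,u-r:u+r+1]
    q=t['P'][vv,uu].reshape(-1,3); z=q[:,2]; zt=np.percentile(z[z<0.3],97); m=abs(z-zt)<0.006
    a=q[m]; print(n,'ztop %.3f'%zt,'c',np.round((a.min(0)+a.max(0))/2,3)[:2],'ext',np.round(np.ptp(a,0),3)[:2],'circ',[round(float(x),4) for x in sum(([*c] if isinstance(c,tuple) else [c] for c in cv2.minEnclosingCircle(a[:,:2].astype(np.float32))),[])],m.sum())
# scale
for nm,Z in(('top',t),('scene',s)):
    X=Z['P']; m=(X[...,2]>0.030)&(X[...,2]<0.06)&(X[...,0]>.25)&(X[...,0]<.7)&(X[...,1]<-.08)&(X[...,1]>-.36)
    n,l,st,_=cv2.connectedComponentsWithStats(m.astype(np.uint8)); k=1+st[1:,4].argmax(); a=X[l==k]
    rect=cv2.minAreaRect(a[:,:2].astype(np.float32)); print(nm,'scale',rect,np.median(a[:,2]))
    c=Z['color'].astype(int); r=(c[...,0]>150)&(c[...,1]<70)&(c[...,2]<70)&(l==k)
    b=X[r]; print('rocker',b.mean(0),np.ptp(b,0),r.sum(), cv2.minAreaRect(b[:,:2].astype(np.float32)))
    rim=(X[...,2]>0.025)&(X[...,2]<0.037)&(abs(X[...,0]-.41)<.1)&(abs(X[...,1]-.16)<.1)
c=cv2.resize(t['color'][130:280,160:360],(800,600),interpolation=cv2.INTER_CUBIC); save('crop.png',c)
```

```text
red ztop 0.169 c [0.573 0.165] ext [0.051 0.051] circ [0.5726, 0.1647, 0.0268] 344
yel ztop 0.169 c [0.569 0.253] ext [0.052 0.05 ] circ [0.5699, 0.2519, 0.0264] 330
brn ztop 0.169 c [0.566 0.34 ] ext [0.051 0.051] circ [0.5662, 0.34, 0.0264] 329
small ztop 0.121 c [0.464 0.099] ext [0.038 0.04 ] circ [0.4629, 0.0985, 0.0199] 197
big ztop 0.212 c [0.338 0.064] ext [0.068 0.068] circ [0.3382, 0.0651, 0.0352] 758
cup ztop 0.032 c [0.437 0.201] ext [0.065 0.065] circ [0.4366, 0.2019, 0.0337] 123
pep ztop 0.100 c [0.46  0.003] ext [0.044 0.043] circ [0.4603, 0.0027, 0.0226] 240
chi ztop 0.113 c [0.546 0.007] ext [0.067 0.068] circ [0.546, 0.007, 0.0352] 549
spi ztop 0.107 c [ 0.623 -0.005] ext [0.041 0.039] circ [0.623, -0.0056, 0.0211] 185
salt ztop 0.047 c [0.608 0.488] ext [0.047 0.048] circ [0.6072, 0.4877, 0.0253] 158
top scale ((0.46606090664863586, -0.23826393485069275), (0.17986004054546356, 0.2159321904182434), 74.81209564208984) 0.04261830565362312
rocker [ 0.3692914  -0.2662391   0.04286534] [0.01030382 0.01354082 0.00640755] 20 ((0.3693203926086426, -0.26642945408821106), (0.01404038816690445, 0.008541502058506012), 73.94324493408203)
scene scale ((0.46556374430656433, -0.2413475513458252), (0.179249107837677, 0.21442602574825287), 73.86209106445312) 0.04347855786967464
rocker [ 0.3693877  -0.26947865  0.04326407] [0.0091793  0.01507113 0.00390906] 21 ((0.36936062574386597, -0.26939600706100464), (0.0148316640406847, 0.008369846269488335), 80.70122528076172)
```

View pics/crop.png

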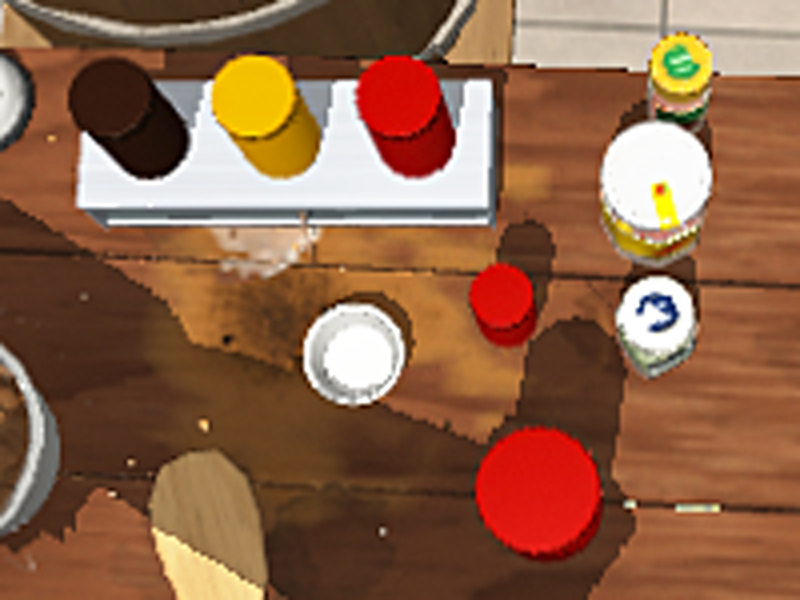

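The choice holds up: the rack bottle is 52 mm across with its top at z 0.169, while the look-alikes are 40 mm and 68 mm across. Every measured height matches its given size. Next I'll move above the cup.

Request:
play_rows:
  xyz:
    - [-20,-14,3]
    - [-60,-41,9]
    - [-110,-75,16]
    - [-165,-113,25]
    - [-220,-150,33]
    - [-270,-184,40]
    - [-310,-212,46]
    - [-334,-228,50]
    - [-334,-228,50]
    - [-334,-228,50]
  rot:
    - [0,0,0]
    - [0,0,0]
    - [0,0,0]
    - [0,0,0]
    - [0,0,0]
    - [0,0,0]
    - [0,0,0]
    - [0,0,0]
    - [0,0,0]
    - [0,0,0]
  grip: [1,1,1,1,1,1,1,1,1,1]

```text
time_s: 1.35
eef_pos: [0.4369, 0.2019, 0.2001]
eef_rot: [-0.0, 0.185, 0.983, 0.0]
wrist_force: [-0.5, 0.9, -0.2]
opening: 0.999
grasp_force: 0.0
```

```bash
cat >> h.py <<'E'
from scipy.spatial.transform import Rotation as R
def state():
    o=readout.get_obs(); q=o['eef_rot']; M=R.from_quat([q[1],q[2],q[3],q[0]]).as_matrix()
    print('t',round(float(o['time_s']),2),'p',np.round(o['eef_pos'],4),'yaw_y %.2f'%np.degrees(np.arctan2(M[1,1],M[0,1])),'tilt',np.round(M[:2,2],4),'F',np.round(o['wrist_force'],1),'op',round(float(o['opening']),3),'gf',o['grasp_force'],'q',np.round(o['q'],2)); return o,M
def go(p,yaw=None):
    o,M=state(); d=M.T@(np.array(p)-o['eef_pos'])*1000; print('shift',np.round(d,1))
    if yaw is not None:
        a=np.radians(yaw); y=np.array([np.cos(a),np.sin(a),0]); z=np.array([0,0,-1.]); G=np.stack([np.cross(y,z),y,z],1)
        print('rot',np.round(R.from_matrix(M.T@G).as_rotvec(),4))
E
python3 - <<'E'
from h import *
c=cam('wrist'); P=cloud(c); save('w1.png',c['color'])
m=(P[...,2]>.026)&(P[...,2]<.04)&(abs(P[...,0]-.437)<.05)&(abs(P[...,1]-.202)<.05)&(c['depth']>0)
a=P[m]; print(m.sum(),cv2.minEnclosingCircle(a[:,:2].astype(np.float32)),a[:,2].max())
ci=cv2.minEnclosingCircle(a[:,:2].astype(np.float32))[0]
go([*ci,.025])
E
```

```text
1336 ((0.43816760182380676, 0.20280376076698303), 0.033673129975795746) 0.034647640294471926
t 1.4 p [0.4368 0.2023 0.2002] yaw_y 68.69 tilt [-0.0006  0.0002] F [ 0.4 -0.6  0.1] op 1.001 gf 0.0 q [ 0.19  0.02  1.89  0.    1.23 -1.01]
shift [ -1.2   1.  175.2]
```

View pics/w1.png

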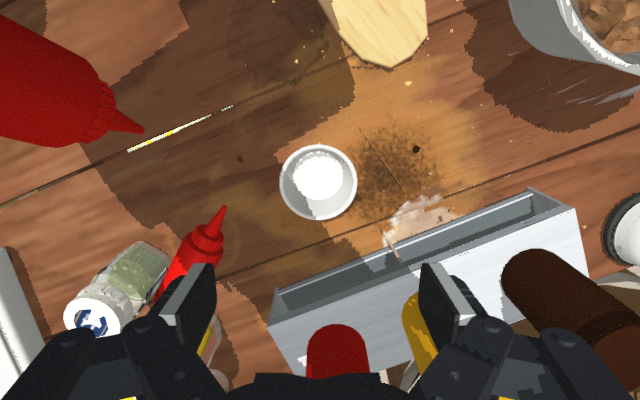

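The wrist view shows the cup at (318,182), clear and centred between the fingers, with the small bottle (205,240) and the rack well off to the sides. I'll descend on it.

Request:
play_rows:
  xyz:
    - [-1,1,15]
    - [-1,1,40]
    - [-1,1,70]
    - [-1,1,100]
    - [-1,1,125]
    - [-1,1,145]
    - [-1,1,160]
    - [-1,1,170]
    - [-1,1,175]
    - [-1,1,175]
  rot:
    - [0,0,0]
    - [0,0,0]
    - [0,0,0]
    - [0,0,0]
    - [0,0,0]
    - [0,0,0]
    - [0,0,0]
    - [0,0,0]
    - [0,0,0]
    - [0,0,0]
  grip: [1,1,1,1,1,1,1,1,1,1]

```text
time_s: 2.65
eef_pos: [0.4388, 0.2022, 0.0253]
eef_rot: [0.0, 0.185, 0.983, 0.0]
wrist_force: [0.4, -0.4, -0.0]
opening: 0.999
grasp_force: 0.0
```

Request:
play_rows:
  xyz:
    - [0,0,0]
    - [0,0,0]
    - [0,0,0]
    - [0,0,0]
    - [0,0,0]
    - [0,0,0]
    - [0,0,0]
    - [0,0,0]
    - [0,0,0]
    - [0,0,0]
  rot:
    - [0,0,0]
    - [0,0,0]
    - [0,0,0]
    - [0,0,0]
    - [0,0,0]
    - [0,0,0]
    - [0,0,0]
    - [0,0,0]
    - [0,0,0]
    - [0,0,0]
  grip: [0.9,0.85,0.8,0.75,0.72,0.7,0.7,0.7,0.7,0.7]

```text
time_s: 3.9
eef_pos: [0.4391, 0.2022, 0.0264]
eef_rot: [0.0, 0.185, 0.983, 0.0]
wrist_force: [-4.3, -0.1, 13.1]
opening: 0.722
grasp_force: 61.7
```

Force is 60 N and the fingers have stopped on the cup. I'll lift it.

Request:
play_rows:
  xyz:
    - [0,0,-2]
    - [0,0,-5]
    - [0,0,-15]
    - [0,0,-40]
    - [0,0,-80]
    - [0,0,-120]
    - [0,0,-160]
    - [0,0,-195]
    - [0,0,-225]
    - [0,0,-230]
  rot:
    - [0,0,0]
    - [0,0,0]
    - [0,0,0]
    - [0,0,0]
    - [0,0,0]
    - [0,0,0]
    - [0,0,0]
    - [0,0,0]
    - [0,0,0]
    - [0,0,0]
  grip: [0.6,0.6,0.6,0.6,0.6,0.6,0.6,0.6,0.6,0.6]

```text
time_s: 5.15
eef_pos: [0.4399, 0.2024, 0.2579]
eef_rot: [0.002, 0.185, 0.983, 0.001]
wrist_force: [1.3, 0.4, -1.3]
opening: 0.72
grasp_force: 65.2
```

Run:
```python
from h import *
c=cam('wrist'); save('w2.png',c['color']); P=cloud(c)
o,M=state(); L=(P-o['eef_pos'])@M   # tool frame
k=(abs(L[...,0])<.045)&(abs(L[...,1])<.034)&(L[...,2]>-.03)&(L[...,2]<.05)&(c['color'].min(2)>140)&(c['depth']>0)
a=L[k]; print(k.sum(),a.min(0),a.max(0)); 
t=a[a[:,2]<np.percentile(a[:,2],2)+.012]
# scale from top camera, platter
T=cam('top'); X=cloud(T); np.savez('top2.npz',P=X,color=T['color'])
import numpy as np
ang=np.radians(-15.7); c0=np.array([.466,-.240]); ex=np.array([np.cos(ang),np.sin(ang)]); ey=np.array([-ex[1],ex[0]])
d=X[...,:2]-c0; u=d@ex; v=d@ey; m=(abs(u)<.12)&(abs(v)<.1)&(X[...,2]>.02)
for b in np.arange(-.11,.115,.006):
    s=m&(abs(u-b)<.003)&(abs(v)<.06); print(round(b,3),np.round(np.median(X[...,2][s]),4),s.sum(),np.median(T['color'][s],0),end=' | ')
go([.466,-.240,.25],74.3)
```

```text
t 5.2 p [0.4393 0.2022 0.2569] yaw_y 68.64 tilt [0.003  0.0006] F [-0.1  0.5 -1.1] op 0.719 gf 65.15330894657382 q [ 0.19 -0.04  1.82  0.    1.35 -1.01]
9299 [-0.0318065  -0.03395964 -0.02537373] [0.03392566 0.0339991  0.02308146]
-0.11 0.0298 27 [205. 210. 205.] | -0.104 0.0363 126 [255. 255. 254.] | -0.098 0.038 106 [254. 254. 253.] | -0.092 0.0382 104 [255. 255. 255.] | -0.086 0.0377 110 [246.5 249.  242. ] | -0.08 0.0383 97 [234. 240. 214.] | -0.074 0.0381 110 [235. 242. 217.] | -0.068 0.0383 102 [255. 255. 254.] | -0.062 0.038 104 [255. 255. 254.] | -0.056 0.0378 102 [255. 255. 254.] | -0.05 0.0371 100 [255. 255. 254.] | -0.044 0.0418 125 [254. 254. 253.] | -0.038 0.0447 111 [255. 255. 254.] | -0.032 0.0447 95 [255. 255. 254.] | -0.026 0.0443 108 [255. 254. 254.] | -0.02 0.0447 102 [254. 254. 254.] | -0.014 0.0446 97 [254. 254. 254.] | -0.008 0.0448 103 [254. 254. 254.] | -0.002 0.0442 105 [254. 254. 254.] | 0.004 0.0442 97 [254. 254. 254.] | 0.01 0.0445 99 [254. 254. 254.] | 0.016 0.0442 100 [254. 254. 254.] | 0.022 0.0443 99 [254. 254. 254.] | 0.028 0.0443 97 [254. 254. 254.] | 0.034 0.0444 99 [254. 254. 254.] | 0.04 0.0444 100 [254. 254. 254.] | 0.046 0.0442 98 [254. 254. 254.] | 0.052 0.0438 98 [254. 254. 254.] | 0.058 0.0444 97 [254. 254. 254.] | 0.064 0.0444 107 [254. 254. 254.] | 0.07 0.0443 98 [254. 254. 254.] | 0.076 0.0445 85 [254. 254. 254.] | 0.082 0.0438 99 [254. 254. 254.] | 0.088 0.0437 93 [254. 254. 253.] | 0.094 0.044 101 [254. 254. 254.] | 0.1 0.0425 51 [255. 255. 255.] | 0.106 0.0352 36 [250.5 254.5 253.5] | 0.112 nan 0 [nan nan nan] | t 5.25 p [0.4387 0.2021 0.2555] yaw_y 68.64 tilt [0.0008 0.0001] F [ 0.5  0.1 -1.2] op 0.718 gf 65.15029396661703 q [ 0.19 -0.03  1.83 -0.    1.35 -1.01]
shift [-186.4 -401.8    5.4]
rot [ 0.0004  0.0007 -0.0988]
  return _methods._mean(a, axis=axis, dtype=dtype,
  ret = ret.dtype.type(ret / rcount)
  ret = um.true_divide(
```

View pics/w2.png

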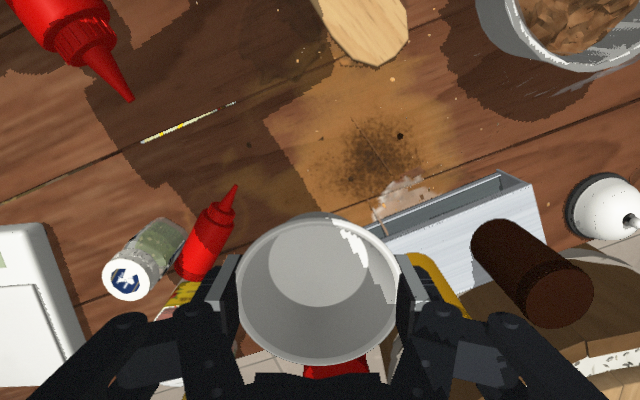

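The cup hangs upright and level in the fingers (rim centre about (318,288)). I'll carry it over the scale, above everything on the way.

Request:
play_rows:
  xyz:
    - [-8,-14,0]
    - [-27,-50,0]
    - [-54,-100,0]
    - [-81,-150,0]
    - [-108,-200,0]
    - [-135,-251,0]
    - [-162,-301,0]
    - [-189,-352,0]
    - [-207,-386,0]
    - [-214,-399,0]
  rot:
    - [0,0,0]
    - [0,0,-0.01]
    - [0,0,-0.02]
    - [0,0,-0.04]
    - [0,0,-0.05]
    - [0,0,-0.06]
    - [0,0,-0.07]
    - [0,0,-0.09]
    - [0,0,-0.1]
    - [0,0,-0.1]
  grip: [0.6,0.6,0.6,0.6,0.6,0.6,0.6,0.6,0.6,0.6]

```text
time_s: 6.5
eef_pos: [0.4913, -0.2499, 0.2535]
eef_rot: [-0.001, 0.138, 0.99, 0.001]
wrist_force: [-0.3, 0.5, -0.6]
opening: 0.723
grasp_force: 65.2
```

Run:
```python
from h import *
X=np.load('top2.npz')['P']
m=(X[...,2]>.0415)&(X[...,2]<.06)&(X[...,0]>.38)&(X[...,0]<.62)&(X[...,1]<-.12)&(X[...,1]>-.36)
n,l,st,_=cv2.connectedComponentsWithStats(m.astype(np.uint8)); k=1+st[1:,4].argmax()
print('top platter',cv2.minAreaRect(X[l==k][:,:2].astype(np.float32)))
c=cam('wrist'); P=cloud(c); save('w3.png',c['color']); np.savez('w3.npz',P=P,color=c['color'])
C=c['color'].astype(int); r=(C[...,0]>130)&(C[...,1]<70)&(C[...,2]<70)&(P[...,2]>.03)&(P[...,2]<.06)
b=P[r]; print('rocker',r.sum(),b.mean(0),cv2.minAreaRect(b[:,:2].astype(np.float32)))
m=(P[...,2]>.028)&(P[...,2]<.043)&(c['depth']>0)&(abs(P[...,1]+.24)<.16)&(P[...,0]<.46); b=P[m]
print('housing',cv2.minAreaRect(b[:,:2].astype(np.float32)),np.median(b[:,2]))
go([.493,-.2476,.0724],74.3)
```

```text
top platter ((0.49311697483062744, -0.24576714634895325), (0.16565704345703125, 0.1476161926984787), 75.59304809570312)
rocker 255 [ 0.37024337 -0.26486178  0.04292092] ((0.37027111649513245, -0.26475846767425537), (0.01677662692964077, 0.010135031305253506), 74.13959503173828)
housing ((0.4225650429725647, -0.22336402535438538), (0.18012210726737976, 0.12486923485994339), 74.77498626708984) 0.037851027362069856
t 6.55 p [ 0.4916 -0.2503  0.2537] yaw_y 74.19 tilt [-0.0021  0.0008] F [-0.8 -0.6  0.1] op 0.721 gf 65.18756414894597 q [-0.69  0.13  1.66 -0.    1.36 -1.98]
shift [ -1.    2.9 181.3]
rot [ 0.0002 -0.0023 -0.0019]
```

View pics/w3.png

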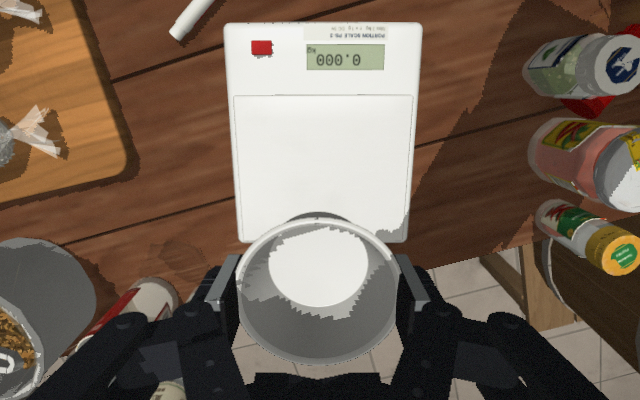

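The scale reads 0.000 off-state, with the rocker at (262,47) and the platter clear. The display is on the robot side. I'll lower the cup to just above the platter, then ease it down.

Request:
play_rows:
  xyz:
    - [0,3,10]
    - [0,6,35]
    - [0,6,65]
    - [0,6,95]
    - [0,6,122]
    - [0,6,145]
    - [0,6,162]
    - [0,6,172]
    - [0,6,176]
    - [0,6,178]
  rot:
    - [0,0,0]
    - [0,0,0]
    - [0,0,0]
    - [0,0,0]
    - [0,0,0]
    - [0,0,0]
    - [0,0,0]
    - [0,0,0]
    - [0,0,0]
    - [0,0,0]
  grip: [0.6,0.6,0.6,0.6,0.6,0.6,0.6,0.6,0.6,0.6]

```text
time_s: 7.8
eef_pos: [0.4947, -0.2418, 0.0777]
eef_rot: [0.0, 0.136, 0.991, -0.0]
wrist_force: [-0.3, 0.2, -0.3]
opening: 0.716
grasp_force: 65.2
```

Request:
play_rows:
  xyz:
    - [0,0,0]
    - [0,0,0.5]
    - [0,0,1]
    - [0,0,1.5]
    - [0,0,2]
    - [0,0,2]
    - [0,0,2]
    - [0,0,2]
    - [0,0,2]
    - [0,0,2]
  rot:
    - [0,0,0]
    - [0,0,0]
    - [0,0,0]
    - [0,0,0]
    - [0,0,0]
    - [0,0,0]
    - [0,0,0]
    - [0,0,0]
    - [0,0,0]
    - [0,0,0]
  grip: [0.6,0.6,0.6,0.6,0.6,0.6,0.6,0.6,0.6,0.6]

```text
time_s: 9.05
eef_pos: [0.4943, -0.2416, 0.0753]
eef_rot: [0.0, 0.136, 0.991, -0.0]
wrist_force: [0.4, -0.5, -1.0]
opening: 0.72
grasp_force: 65.2
```

Request:
play_rows:
  xyz:
    - [0,-1,0]
    - [0,-2.5,0]
    - [0,-2.5,0.5]
    - [0,-2.5,1]
    - [0,-2.5,1.5]
    - [0,-2.5,2]
    - [0,-2.5,2.5]
    - [0,-2.5,2.5]
    - [0,-2.5,2.5]
    - [0,-2.5,2.5]
  rot:
    - [0,0,0]
    - [0,0,0]
    - [0,0,0]
    - [0,0,0]
    - [0,0,0]
    - [0,0,0]
    - [0,0,0]
    - [0,0,0]
    - [0,0,0]
    - [0,0,0]
  grip: [0.6,0.6,0.6,0.6,0.6,0.6,0.6,0.6,0.6,0.6]

```text
time_s: 10.3
eef_pos: [0.4937, -0.2441, 0.0728]
eef_rot: [0.0, 0.136, 0.991, -0.0]
wrist_force: [0.2, -0.1, -1.4]
opening: 0.72
grasp_force: 65.2
```

Request:
play_rows:
  xyz:
    - [0,0,0.3]
    - [0,0,0.6]
    - [0,0,0.9]
    - [0,0,1.2]
    - [0,0,1.2]
    - [0,0,1.2]
    - [0,0,1.2]
    - [0,0,1.2]
    - [0,0,1.2]
    - [0,0,1.2]
  rot:
    - [0,0,0]
    - [0,0,0]
    - [0,0,0]
    - [0,0,0]
    - [0,0,0]
    - [0,0,0]
    - [0,0,0]
    - [0,0,0]
    - [0,0,0]
    - [0,0,0]
  grip: [0.6,0.6,0.6,0.6,0.6,0.6,0.6,0.6,0.6,0.6]

```text
time_s: 11.55
eef_pos: [0.4936, -0.244, 0.0721]
eef_rot: [-0.0, 0.136, 0.991, -0.0]
wrist_force: [-3.9, 1.1, 6.6]
opening: 0.716
grasp_force: 65.6
```

The cup is in contact with the platter, at about 7 N. I'll release and rise.

Request:
play_rows:
  xyz:
    - [0,0,0]
    - [0,0,0]
    - [0,0,0]
    - [0,0,0]
    - [0,0,0]
    - [0,0,-10]
    - [0,0,-35]
    - [0,0,-70]
    - [0,0,-110]
    - [0,0,-130]
  rot:
    - [0,0,0]
    - [0,0,0]
    - [0,0,0]
    - [0,0,0]
    - [0,0,0]
    - [0,0,0]
    - [0,0,0]
    - [0,0,0]
    - [0,0,0]
    - [0,0,0]
  grip: [0.78,0.88,1,1,1,1,1,1,1,1]

```text
time_s: 12.8
eef_pos: [0.4946, -0.2448, 0.205]
eef_rot: [0.002, 0.136, 0.991, -0.001]
wrist_force: [-0.2, -0.4, 0.3]
opening: 1.004
grasp_force: 0.0
```

Run:
```python
from h import *
def ana(c,nm):
    P=cloud(c)
    m=(P[...,2]>.070)&(P[...,2]<.09)&(abs(P[...,0]-.494)<.045)&(abs(P[...,1]+.244)<.045)&(c['depth']>0); b=P[m]
    if m.sum()>20: print(nm,'rim',m.sum(),cv2.minEnclosingCircle(b[:,:2].astype(np.float32)),np.percentile(b[:,2],[5,50,95]))
    C=c['color'].astype(int); r=(C[...,0]>130)&(C[...,1]<70)&(C[...,2]<70)&(P[...,2]>.03)&(P[...,2]<.06)&(abs(P[...,1]+.265)<.03)&(P[...,0]<.4)
    b=P[r]
    if r.sum(): print(nm,'rocker',r.sum(),b.mean(0),cv2.minAreaRect(b[:,:2].astype(np.float32)))
for n in('wrist','top','scene'): 
    c=cam(n); ana(c,n); save('a_%s.png'%n,c['color'])
    if n=='wrist': np.savez('w4.npz',P=cloud(c),color=c['color'])
state()
```

```text
wrist rim 1903 ((0.49297595024108887, -0.242911696434021), 0.03373387083411217) [0.07090361 0.07689038 0.07866125]
wrist rocker 362 [ 0.37008032 -0.26501853  0.04290041] ((0.36997807025909424, -0.26496317982673645), (0.01680784858763218, 0.010753842070698738), 73.72595977783203)
scene rim 156 ((0.4927513897418976, -0.24582214653491974), 0.03384849429130554) [0.07084151 0.07629648 0.07915611]
scene rocker 17 [ 0.36990736 -0.26887792  0.04300926] ((0.36957409977912903, -0.26903554797172546), (0.015949664637446404, 0.00778226787224412), 76.65363311767578)
t 12.95 p [ 0.4943 -0.2446  0.2032] yaw_y 74.37 tilt [ 0.0026 -0.0021] F [-0.6 -0.1 -0.8] op 0.999 gf 0.0 q [-0.67  0.17  1.71 -0.    1.25 -1.97]
```

The cup stands free and upright on the platter, within 1–2 mm of centre. Next I'll shut the gripper, turn a quarter turn, and move over the right-hand end of the rocker.

Request:
play_rows:
  xyz:
    - [8,-5,0]
    - [25,-15,5]
    - [45,-28,15]
    - [65,-40,30]
    - [85,-52,45]
    - [100,-62,60]
    - [110,-68,72]
    - [113.5,-70,83]
    - [113.5,-70,83]
    - [113.5,-70,83]
  rot:
    - [0,0,0.17]
    - [0,0,0.34]
    - [0,0,0.51]
    - [0,0,0.68]
    - [0,0,0.85]
    - [0,0,1.02]
    - [0,0,1.19]
    - [0,0,1.36]
    - [0,0,1.5]
    - [0,0,1.564]
  grip: [0.8,0.6,0.4,0.2,0,0,0,0,0,0]

```text
time_s: 14.2
eef_pos: [0.3646, -0.28, 0.1171]
eef_rot: [-0.001, 0.796, 0.606, -0.0]
wrist_force: [-0.3, 0.4, -0.2]
opening: -0.002
grasp_force: 0.0
```

Run:
```python
from h import *
c=cam('wrist'); save('w5.png',c['color']); P=cloud(c)
o,M=state(); L=(P-o['eef_pos'])@M
k=(c['depth']>0)&(L[...,2]>.0)&(L[...,2]<.03)&(abs(L[...,0])<.03)&(abs(L[...,1])<.04); print('fingers',k.sum(),L[k].min(0),L[k].max(0))
C=c['color'].astype(int); r=(C[...,0]>130)&(C[...,1]<70)&(C[...,2]<70)&(P[...,2]>.03)&(P[...,2]<.06)
b=P[r]; print(r.sum(),b.mean(0),cv2.minAreaRect(b[:,:2].astype(np.float32)))
go([.3661,-.2815,.066],-15.2)
```

```text
t 14.25 p [ 0.3646 -0.28    0.1171] yaw_y -15.52 tilt [-0.0017  0.0022] F [0.  0.9 0.2] op -0.002 gf 0.0 q [-0.91  0.1   2.   -0.    1.05 -0.64]
fingers 1040 [ 7.16947002e-03 -1.45950646e-02  4.22605384e-06] [0.01311442 0.01226182 0.01657312]
469 [ 0.36980792 -0.26480719  0.04295584] ((0.3700888752937317, -0.26520055532455444), (0.017241716384887695, 0.01002385001629591), 74.59609985351562)
t 14.25 p [ 0.3646 -0.28    0.1171] yaw_y -15.52 tilt [-0.0017  0.0022] F [0.  0.9 0.2] op -0.002 gf 0.0 q [-0.91  0.1   2.   -0.    1.05 -0.64]
shift [-1.1  1.9 51.1]
rot [-0.0022 -0.0017 -0.0057]
```

View pics/w5.png

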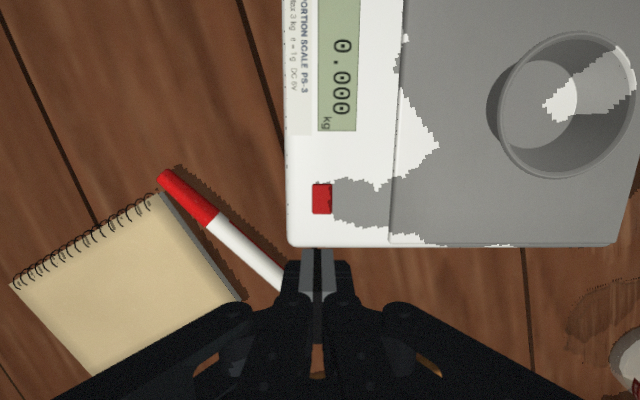

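The finger tip stands right of the rocker (322,198) with the quarter turn done, and the cup is untouched. I'll press down in small steps.

Request:
play_rows:
  xyz:
    - [-1,2,5]
    - [-1,2,15]
    - [-1,2,27]
    - [-1,2,37]
    - [-1,2,44]
    - [-1,2,48]
    - [-1,2,50]
    - [-1,2,51]
    - [-1,2,51]
    - [-1,2,51]
  rot:
    - [0,0,0]
    - [0,0,0]
    - [0,0,0]
    - [0,0,0]
    - [0,0,0]
    - [0,0,0]
    - [0,0,0]
    - [0,0,0]
    - [0,0,0]
    - [0,0,0]
  grip: [0,0,0,0,0,0,0,0,0,0]

```text
time_s: 15.5
eef_pos: [0.3673, -0.2826, 0.0678]
eef_rot: [0.0, 0.795, 0.607, -0.0]
wrist_force: [0.5, -0.7, -0.0]
opening: -0.004
grasp_force: 0.0
```

Request:
play_rows:
  xyz:
    - [0,0,0.4]
    - [0,0,0.8]
    - [0,0,1.2]
    - [0,0,1.6]
    - [0,0,2]
    - [0,0,2.4]
    - [0,0,2.8]
    - [0,0,2.8]
    - [0,0,2.8]
    - [0,0,2.8]
  rot:
    - [0,0,0]
    - [0,0,0]
    - [0,0,0]
    - [0,0,0]
    - [0,0,0]
    - [0,0,0]
    - [0,0,0]
    - [0,0,0]
    - [0,0,0]
    - [0,0,0]
  grip: [0,0,0,0,0,0,0,0,0,0]

```text
time_s: 16.75
eef_pos: [0.3672, -0.2824, 0.0648]
eef_rot: [0.0, 0.795, 0.607, -0.0]
wrist_force: [0.3, 0.3, 0.3]
opening: -0.001
grasp_force: 0.0
```

Request:
play_rows:
  xyz:
    - [0,0,0.4]
    - [0,0,0.8]
    - [0,0,1.2]
    - [0,0,1.6]
    - [0,0,2]
    - [0,0,2.4]
    - [0,0,2.6]
    - [0,0,2.6]
    - [0,0,2.6]
    - [0,0,2.6]
  rot:
    - [0,0,0]
    - [0,0,0]
    - [0,0,0]
    - [0,0,0]
    - [0,0,0]
    - [0,0,0]
    - [0,0,0]
    - [0,0,0]
    - [0,0,0]
    - [0,0,0]
  grip: [0,0,0,0,0,0,0,0,0,0]

```text
time_s: 18.0
eef_pos: [0.3672, -0.2824, 0.0622]
eef_rot: [0.0, 0.795, 0.607, 0.0]
wrist_force: [0.1, -0.8, 1.5]
opening: 0.001
grasp_force: 0.6
```

Contact is starting at about 1.5 N, so I'll go a little farther.

Request:
play_rows:
  xyz:
    - [0,0,0.4]
    - [0,0,0.8]
    - [0,0,1.2]
    - [0,0,1.6]
    - [0,0,1.6]
    - [0,0,1.6]
    - [0,0,1.6]
    - [0,0,1.6]
    - [0,0,1.6]
    - [0,0,1.6]
  rot:
    - [0,0,0]
    - [0,0,0]
    - [0,0,0]
    - [0,0,0]
    - [0,0,0]
    - [0,0,0]
    - [0,0,0]
    - [0,0,0]
    - [0,0,0]
    - [0,0,0]
  grip: [0,0,0,0,0,0,0,0,0,0]

```text
time_s: 19.25
eef_pos: [0.3673, -0.2827, 0.0613]
eef_rot: [0.0, 0.795, 0.607, -0.0]
wrist_force: [-1.9, -0.8, 10.0]
opening: 0.005
grasp_force: 4.9
```

It has reached the stop at 10 N. I'll rise and check the rocker.

Request:
play_rows:
  xyz:
    - [0,0,-2]
    - [0,0,-8]
    - [0,0,-20]
    - [0,0,-40]
    - [0,0,-65]
    - [0,0,-95]
    - [0,0,-125]
    - [0,0,-150]
    - [0,0,-165]
    - [0,0,-170]
  rot:
    - [0,0,0]
    - [0,0,0]
    - [0,0,0]
    - [0,0,0]
    - [0,0,0]
    - [0,0,0]
    - [0,0,0]
    - [0,0,0]
    - [0,0,0]
    - [0,0,0]
  grip: [0,0,0,0,0,0,0,0,0,0]

```text
time_s: 20.5
eef_pos: [0.3674, -0.2826, 0.2316]
eef_rot: [0.001, 0.795, 0.607, 0.0]
wrist_force: [-0.3, -0.1, 0.0]
opening: -0.003
grasp_force: 0.0
```

Run:
```python
from h import *
c=cam('wrist'); P=cloud(c)
C=c['color'].astype(int); r=(C[...,0]>130)&(C[...,1]<70)&(C[...,2]<70)&(P[...,2]>.03)&(P[...,2]<.06)&(P[...,0]>.34)
b=P[r]; ey=np.array([.262,.965]); s=b[:,:2]@ey; s-=s.mean(); print('slope dz/dy',np.polyfit(s,b[:,2],1),r.sum())
v,u=np.nonzero(r); v0,u0=int(v.mean()),int(u.mean()); print(v0,u0)
save('rk.png',cv2.resize(c['color'][max(0,v0-75):v0+75,max(0,u0-60):u0+140],(800,600),interpolation=cv2.INTER_NEAREST))
for n in('w4.npz',):
    z=np.load(n); P=z['P'];C=z['color'].astype(int); r=(C[...,0]>130)&(C[...,1]<70)&(C[...,2]<70)&(P[...,2]>.03)&(P[...,2]<.06)&(P[...,0]>.34)
    b=P[r]; s=b[:,:2]@ey; s-=s.mean(); print('before',np.polyfit(s,b[:,2],1),r.sum())
go([.5726,.1647,.28],-2)
```

```text
slope dz/dy [0.13146648 0.04316908] 209
158 316
before [-0.02211843  0.04288843] 363
t 20.55 p [ 0.3673 -0.2825  0.2314] yaw_y -15.24 tilt [ 0.0007 -0.0008] F [0.4 0.5 0.2] op -0.001 gf 0.0 q [-0.91 -0.06  1.9   0.    1.3  -0.65]
shift [485.4  80.6 -48.8]
rot [ 0.0008  0.0007 -0.231 ]
```

View pics/rk.png

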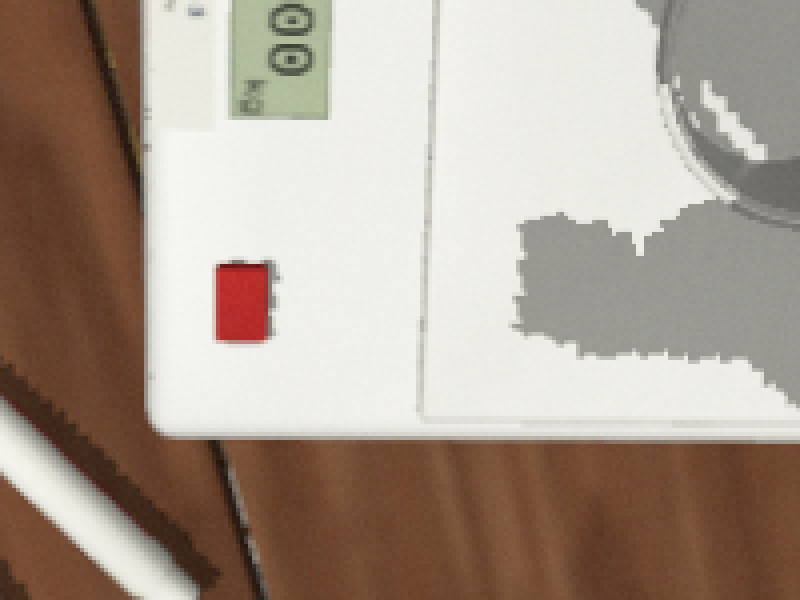

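The rocker (241,303 in the crop) now slopes +0.13 rad with its right end down, so the scale is on. Next is the red bottle.

Request:
play_rows:
  xyz:
    - [10,2,-20]
    - [50,8,-50]
    - [105,18,-65]
    - [160,27,-70]
    - [216,36,-70]
    - [272,45,-70]
    - [328,54,-70]
    - [384,64,-70]
    - [440,73,-70]
    - [475,80,-70]
  rot:
    - [0,0,0]
    - [0,0,-0.02]
    - [0,0,-0.05]
    - [0,0,-0.08]
    - [0,0,-0.11]
    - [0,0,-0.14]
    - [0,0,-0.17]
    - [0,0,-0.2]
    - [0,0,-0.22]
    - [0,0,-0.23]
  grip: [0,0,0.2,0.4,0.6,0.8,1,1,1,1]

```text
time_s: 21.8
eef_pos: [0.5691, 0.1574, 0.2988]
eef_rot: [-0.001, 0.719, 0.695, -0.001]
wrist_force: [0.7, -0.3, 0.6]
opening: 0.999
grasp_force: 0.0
```

Run:
```python
from h import *
c=cam('wrist'); P=cloud(c); save('w6.png',c['color'])
C=c['color'].astype(int)
for x0,y0 in((.573,.165),(.569,.252)):
    m=(c['depth']>0)&(P[...,2]>.160)&(P[...,2]<.176)&(np.hypot(P[...,0]-x0,P[...,1]-y0)<.04); b=P[m]
    if m.sum()>9: print(m.sum(),cv2.minEnclosingCircle(b[:,:2].astype(np.float32)),np.median(b[:,2]))
go([.5726,.1647,.135],-2)
```

```text
3687 ((0.5745183229446411, 0.16692842543125153), 0.02668214961886406) 0.16729600270888195
4758 ((0.570770800113678, 0.2550064027309418), 0.026555094867944717) 0.16729745302151153
t 21.85 p [0.57   0.1601 0.2987] yaw_y -1.84 tilt [-0.0017  0.0024] F [-2.6  0.5  0. ] op 1.003 gf 0.0 q [0.07 0.18 1.51 0.   1.45 0.1 ]
shift [  4.3   2.7 163.7]
rot [-0.0018 -0.0023  0.0028]
```

View pics/w6.png

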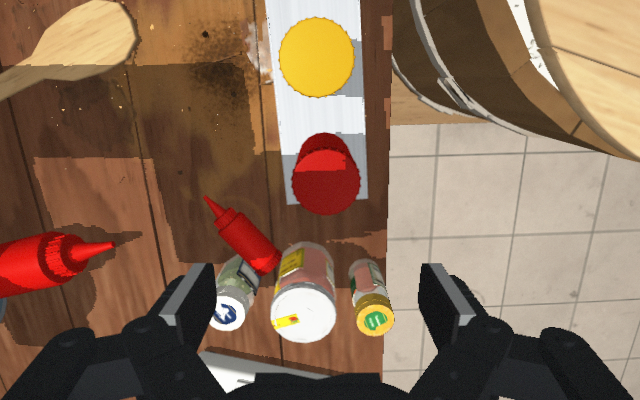

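The red rack bottle shows at (325,178), central between the fingers. Yellow is at (317,57), well clear. I'll move down part way.

Request:
play_rows:
  xyz:
    - [2,1,5]
    - [4,3,15]
    - [5.5,4,30]
    - [5.5,4,45]
    - [5.5,4,58]
    - [5.5,4,68]
    - [5.5,4,75]
    - [5.5,4,78]
    - [5.5,4,78]
    - [5.5,4,78]
  rot:
    - [0,0,0]
    - [0,0,0]
    - [0,0,0]
    - [0,0,0]
    - [0,0,0]
    - [0,0,0]
    - [0,0,0]
    - [0,0,0]
    - [0,0,0]
    - [0,0,0]
  grip: [1,1,1,1,1,1,1,1,1,1]

```text
time_s: 23.1
eef_pos: [0.5737, 0.1603, 0.2231]
eef_rot: [0.0, 0.72, 0.694, 0.0]
wrist_force: [0.0, -0.5, -0.0]
opening: 0.995
grasp_force: 0.0
```

Run:
```python
from h import *
c=cam('wrist'); P=cloud(c)
m=(c['depth']>0)&(P[...,2]>.160)&(P[...,2]<.176)&(np.hypot(P[...,0]-.573,P[...,1]-.165)<.035); b=P[m]
print(m.sum(),cv2.minEnclosingCircle(b[:,:2].astype(np.float32)),np.median(b[:,2]))
go([.574,.1655,.133],-2)
```

```text
6590 ((0.574776291847229, 0.1671953797340393), 0.02662551961839199) 0.16723747025977714
t 23.15 p [0.5737 0.1603 0.2231] yaw_y -2.06 tilt [0.0009 0.0001] F [0.5 0.  0.1] op 1.0 gf 0.0 q [ 0.07  0.25  1.58 -0.    1.31  0.11]
shift [ 5.2  0.1 90.1]
rot [ 0.0009 -0.0001 -0.001 ]
```

Request:
play_rows:
  xyz:
    - [3,0.3,3]
    - [5.5,0.3,10]
    - [5.5,0.3,22]
    - [5.5,0.3,36]
    - [5.5,0.3,50]
    - [5.5,0.3,64]
    - [5.5,0.3,76]
    - [5.5,0.3,85]
    - [5.5,0.3,90]
    - [5.5,0.3,90]
  rot:
    - [0,0,0]
    - [0,0,0]
    - [0,0,0]
    - [0,0,0]
    - [0,0,0]
    - [0,0,0]
    - [0,0,0]
    - [0,0,0]
    - [0,0,0]
    - [0,0,0]
  grip: [1,1,1,1,1,1,1,1,1,1]

```text
time_s: 24.4
eef_pos: [0.5738, 0.1657, 0.1324]
eef_rot: [-0.0, 0.72, 0.694, -0.0]
wrist_force: [0.3, 0.9, 0.1]
opening: 0.997
grasp_force: 0.0
```

Request:
play_rows:
  xyz:
    - [0,0,0]
    - [0,0,0]
    - [0,0,0]
    - [0,0,0]
    - [0,0,0]
    - [0,0,0]
    - [0,0,0]
    - [0,0,0]
    - [0,0,0]
    - [0,0,0]
  rot:
    - [0,0,0]
    - [0,0,0]
    - [0,0,0]
    - [0,0,0]
    - [0,0,0]
    - [0,0,0]
    - [0,0,0]
    - [0,0,0]
    - [0,0,0]
    - [0,0,0]
  grip: [0.9,0.8,0.72,0.66,0.62,0.58,0.54,0.5,0.5,0.5]

```text
time_s: 25.65
eef_pos: [0.5744, 0.1657, 0.1332]
eef_rot: [0.0, 0.72, 0.694, 0.0]
wrist_force: [0.6, -0.0, 4.8]
opening: 0.597
grasp_force: 61.7
```

The bottle is gripped. I'll lift straight up.

Request:
play_rows:
  xyz:
    - [0,0,-2]
    - [0,0,-5]
    - [0,0,-10]
    - [0,0,-17]
    - [0,0,-25]
    - [0,0,-34]
    - [0,0,-44]
    - [0,0,-54]
    - [0,0,-65]
    - [0,0,-75]
  rot:
    - [0,0,0]
    - [0,0,0]
    - [0,0,0]
    - [0,0,0]
    - [0,0,0]
    - [0,0,0]
    - [0,0,0]
    - [0,0,0]
    - [0,0,0]
    - [0,0,0]
  grip: [0.4,0.4,0.4,0.4,0.4,0.4,0.4,0.4,0.4,0.4]

```text
time_s: 26.9
eef_pos: [0.574, 0.1657, 0.2085]
eef_rot: [0.0, 0.72, 0.694, 0.0]
wrist_force: [0.0, 0.5, -3.2]
opening: 0.595
grasp_force: 62.9
```

Request:
play_rows:
  xyz:
    - [0,0,-10]
    - [0,0,-22]
    - [0,0,-35]
    - [0,0,-48]
    - [0,0,-62]
    - [0,0,-75]
    - [0,0,-86]
    - [0,0,-95]
    - [0,0,-100]
    - [0,0,-100]
  rot:
    - [0,0,0]
    - [0,0,0]
    - [0,0,0]
    - [0,0,0]
    - [0,0,0]
    - [0,0,0]
    - [0,0,0]
    - [0,0,0]
    - [0,0,0]
    - [0,0,0]
  grip: [0.4,0.4,0.4,0.4,0.4,0.4,0.4,0.4,0.4,0.4]

```text
time_s: 28.15
eef_pos: [0.574, 0.1657, 0.3078]
eef_rot: [0.0, 0.72, 0.694, 0.0]
wrist_force: [-0.6, -0.2, -3.0]
opening: 0.593
grasp_force: 62.9
```

Run:
```python
from h import *
o,M=state(); c=cam('scene'); P=cloud(c); save('s2.png',c['color']); C=c['color'].astype(int)
m=(C[...,0]>70)&(C[...,1]<60)&(C[...,2]<60)&(c['depth']>0)&(np.hypot(P[...,0]-.574,P[...,1]-.166)<.06)&(P[...,2]>.13)
b=P[m]; print(m.sum(),b[:,2].min(),b[:,2].max())
for z in np.arange(.17,.36,.012):
    s=b[abs(b[:,2]-z)<.006]
    if len(s)>3: print(round(z,3),len(s),np.round(s[:,:2].mean(0),4),np.round(np.ptp(s[:,:2],0),3))
go([.4936,-.2440,.32],-2)
```

```text
t 28.15 p [0.574  0.1657 0.3078] yaw_y -2.06 tilt [0.0003 0.0001] F [-0.6 -0.2 -3. ] op 0.593 gf 62.89795517921448 q [0.08 0.19 1.48 0.   1.47 0.12]
643 0.1867439343503856 0.36069325067713537
0.194 8 [0.5721 0.1602] [0.005 0.005]
0.206 10 [0.5713 0.1591] [0.008 0.006]
0.218 9 [0.5701 0.1571] [0.009 0.009]
0.23 38 [0.5658 0.1508] [0.032 0.027]
0.242 35 [0.56   0.1473] [0.036 0.033]
0.254 59 [0.5623 0.1458] [0.041 0.035]
0.266 63 [0.5609 0.1463] [0.041 0.031]
0.278 59 [0.5609 0.1458] [0.035 0.031]
0.29 55 [0.5623 0.1439] [0.041 0.027]
0.302 57 [0.565 0.143] [0.038 0.019]
0.314 55 [0.5661 0.1436] [0.038 0.019]
0.326 61 [0.5655 0.1446] [0.04 0.02]
0.338 115 [0.5718 0.1515] [0.047 0.045]
0.35 17 [0.5755 0.157 ] [0.042 0.036]
t 28.2 p [0.5738 0.1657 0.3074] yaw_y -2.06 tilt [-0.0004 -0.    ] F [-0.2  0.4 -2.9] op 0.595 gf 62.897247076034546 q [0.08 0.19 1.48 0.   1.47 0.12]
shift [-412.3  -65.4  -12.6]
rot [-0.0003  0.     -0.0011]
```

View pics/s2.png

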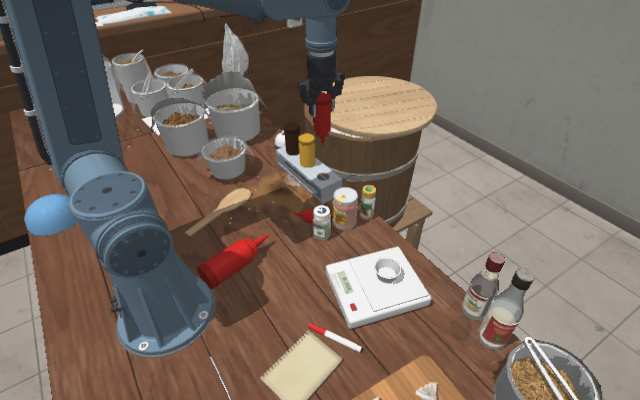

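The red bottle is out, upright, with its nozzle at (322,138) and z about 0.187. The jars and the other two rack bottles are still standing. The two look-alike red bottles now seem to be lying on the table. I'll carry the bottle over first and check those after.

Request:
play_rows:
  xyz:
    - [-5,-1,0]
    - [-20,-3,0]
    - [-45,-7,0]
    - [-75,-12,0]
    - [-110,-17,0]
    - [-145,-23,0]
    - [-180,-29,0]
    - [-215,-34,0]
    - [-250,-40,0]
    - [-280,-44,0]
  rot:
    - [0,0,0]
    - [0,0,0]
    - [0,0,0]
    - [0,0,0]
    - [0,0,0]
    - [0,0,0]
    - [0,0,0]
    - [0,0,0]
    - [0,0,0]
    - [0,0,0]
  grip: [0.4,0.4,0.4,0.4,0.4,0.4,0.4,0.4,0.4,0.4]

```text
time_s: 29.45
eef_pos: [0.5188, -0.1146, 0.3075]
eef_rot: [0.0, 0.72, 0.694, -0.0]
wrist_force: [0.9, 0.3, -3.1]
opening: 0.601
grasp_force: 62.9
```

Request:
play_rows:
  xyz:
    - [-25,-4,0]
    - [-50,-8,0]
    - [-75,-12,0]
    - [-97,-16,0]
    - [-114,-18,0]
    - [-126,-20,0]
    - [-131,-21,0]
    - [-132,-21,0]
    - [-132,-21,0]
    - [-132,-21,0]
  rot:
    - [0,0,0]
    - [0,0,0]
    - [0,0,0]
    - [0,0,0]
    - [0,0,0]
    - [0,0,0]
    - [0,0,0]
    - [0,0,0]
    - [0,0,0]
    - [0,0,0]
  grip: [0.4,0.4,0.4,0.4,0.4,0.4,0.4,0.4,0.4,0.4]

```text
time_s: 30.7
eef_pos: [0.4943, -0.2432, 0.3076]
eef_rot: [-0.0, 0.719, 0.695, 0.0]
wrist_force: [-0.3, 0.0, -3.6]
opening: 0.597
grasp_force: 62.9
```

Run:
```python
from h import *
o,M=state(); c=cam('scene'); P=cloud(c); save('s3.png',c['color']); C=c['color'].astype(int)
m=(C[...,0]>70)&(C[...,1]<60)&(C[...,2]<60)&(c['depth']>0)&(np.hypot(P[...,0]-.494,P[...,1]+.244)<.06)&(P[...,2]>.1)
b=P[m]; z0=b[:,2].min(); print('tip z',z0, 'tip',b[b[:,2]<z0+.015].mean(0), 'TCP-tip',o['eef_pos'][2]-z0)
n=(c['depth']>0)&(P[...,2]>.070)&(P[...,2]<.09)&(np.hypot(P[...,0]-.493,P[...,1]+.245)<.045)&(C.min(2)>90)
print('rim',n.sum(),cv2.minEnclosingCircle(P[n][:,:2].astype(np.float32)))
A=c['T'][:3,3]; print('cam dir',np.round((A-b.mean(0))[:2],3))
t=np.load('top2.npz')['P']; print('t5 big bottle max z',np.percentile(t[235:272,278:313,2],95),'small',np.percentile(t[195:216,277:296,2],95))
go([.4936,-.2440,.22],-2)
```

```text
t 30.7 p [ 0.4943 -0.2432  0.3076] yaw_y -2.02 tilt [0.     0.0001] F [-0.3  0.  -3.6] op 0.597 gf 62.94448971748352 q [-0.67  0.08  1.6   0.    1.46 -0.64]
tip z 0.18254575312993115 tip [ 0.49270204 -0.24727175  0.18998384] TCP-tip 0.12507630966854688
rim 159 ((0.49193233251571655, -0.24591633677482605), 0.03418960049748421)
cam dir [-0.459 -0.406]
t5 big bottle max z 0.0016846806020019529 small 0.03430971155618274
t 30.75 p [ 0.4943 -0.2432  0.3077] yaw_y -2.02 tilt [0.0001 0.    ] F [ 0.2 -0.6 -3.4] op 0.595 gf 62.94560194015503 q [-0.67  0.08  1.6   0.    1.46 -0.64]
shift [-0.8 -0.7 87.7]
rot [ 0.0001 -0.     -0.0003]
```

View pics/s3.png

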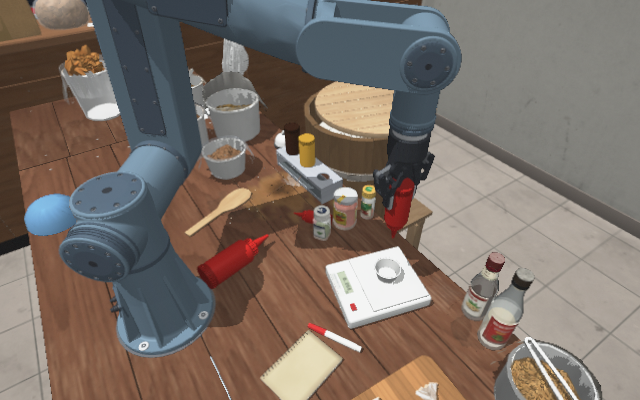

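The bottle hangs upright over the scale, with its nozzle at (390,230) and the cup at (388,268). The two decoys had already toppled by t = 5 s, before I came near them (they were balanced on their nozzles), and they are resting on the table. I'll lower the bottle now.

Request:
play_rows:
  xyz:
    - [-0.8,-1.3,3]
    - [-0.8,-1.3,10]
    - [-0.8,-1.3,20]
    - [-0.8,-1.3,32]
    - [-0.8,-1.3,44]
    - [-0.8,-1.3,55]
    - [-0.8,-1.3,64]
    - [-0.8,-1.3,71]
    - [-0.8,-1.3,75]
    - [-0.8,-1.3,76]
  rot:
    - [0,0,0]
    - [0,0,0]
    - [0,0,0]
    - [0,0,0]
    - [0,0,0]
    - [0,0,0]
    - [0,0,0]
    - [0,0,0]
    - [0,0,0]
    - [0,0,0]
  grip: [0.4,0.4,0.4,0.4,0.4,0.4,0.4,0.4,0.4,0.4]

```text
time_s: 32.0
eef_pos: [0.4928, -0.2444, 0.2315]
eef_rot: [-0.0, 0.72, 0.694, -0.0]
wrist_force: [0.6, 0.1, -2.7]
opening: 0.599
grasp_force: 62.9
```

Request:
play_rows:
  xyz:
    - [0,0,1]
    - [0,0,3]
    - [0,0,6]
    - [0,0,9]
    - [0,0,11]
    - [0,0,12]
    - [0,0,12]
    - [0,0,12]
    - [0,0,12]
    - [0,0,12]
  rot:
    - [0,0,0]
    - [0,0,0]
    - [0,0,0]
    - [0,0,0]
    - [0,0,0]
    - [0,0,0]
    - [0,0,0]
    - [0,0,0]
    - [0,0,0]
    - [0,0,0]
  grip: [0.4,0.4,0.4,0.4,0.4,0.4,0.4,0.4,0.4,0.4]

```text
time_s: 33.25
eef_pos: [0.4928, -0.2445, 0.2197]
eef_rot: [0.0, 0.72, 0.694, 0.0]
wrist_force: [0.2, 0.6, -4.0]
opening: 0.596
grasp_force: 62.9
```

Run:
```python
from h import *
o,M=state(); c=cam('scene'); P=cloud(c); C=c['color'].astype(int)
save('s4.png',cv2.resize(c['color'][190:330,300:460],(800,600),interpolation=cv2.INTER_CUBIC))
m=(C[...,0]>70)&(C[...,1]<60)&(C[...,2]<60)&(c['depth']>0)&(np.hypot(P[...,0]-.494,P[...,1]+.244)<.06)&(P[...,2]>.06)
b=P[m]; z0=b[:,2].min(); print('tip z',z0, 'tip',b[b[:,2]<z0+.01].mean(0),'TCP-tip',o['eef_pos'][2]-z0)
n=(c['depth']>0)&(P[...,2]>.070)&(P[...,2]<.09)&(np.hypot(P[...,0]-.493,P[...,1]+.245)<.045)&(C.min(2)>90)
print('rim',n.sum(),cv2.minEnclosingCircle(P[n][:,:2].astype(np.float32)),np.percentile(P[n][:,2],95))
```

```text
t 33.25 p [ 0.4928 -0.2445  0.2197] yaw_y -2.07 tilt [ 0.0001 -0.0001] F [ 0.2  0.6 -4. ] op 0.596 gf 62.94560194015503 q [-0.68  0.15  1.7   0.    1.29 -0.64]
tip z 0.10235417319101625 tip [ 0.49016229 -0.24914118  0.10759047] TCP-tip 0.11731234786859826
rim 141 ((0.49330276250839233, -0.24621684849262238), 0.033860206604003906) 0.07872121841999957
```

View pics/s4.png

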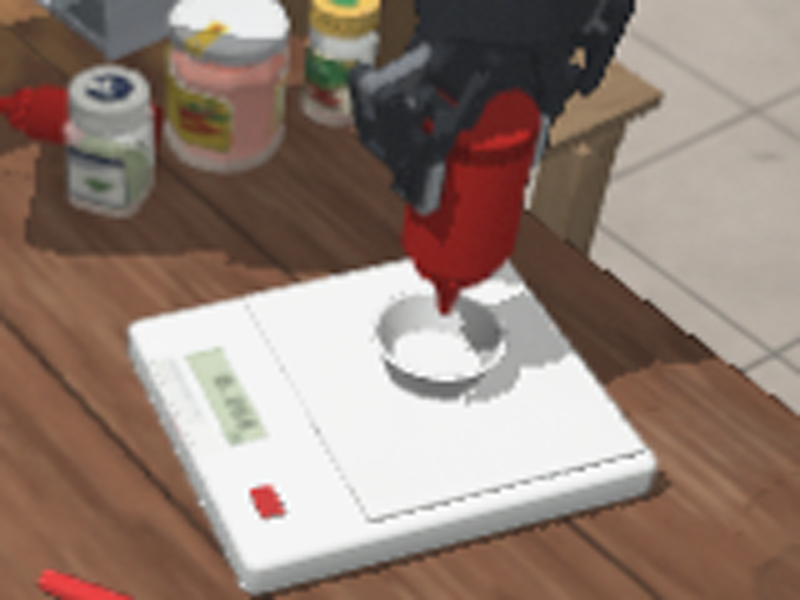

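The nozzle (447,308 in the crop) sits centred over the cup mouth, about 16–17 mm above the rim. I'll trim down 2 mm, settle, and hand in.

Request:
play_rows:
  xyz:
    - [0,0,0.5]
    - [0,0,1]
    - [0,0,1.5]
    - [0,0,2]
    - [0,0,2]
    - [0,0,2]
    - [0,0,2]
    - [0,0,2]
    - [0,0,2]
    - [0,0,2]
  rot:
    - [0,0,0]
    - [0,0,0]
    - [0,0,0]
    - [0,0,0]
    - [0,0,0]
    - [0,0,0]
    - [0,0,0]
    - [0,0,0]
    - [0,0,0]
    - [0,0,0]
  grip: [0.4,0.4,0.4,0.4,0.4,0.4,0.4,0.4,0.4,0.4]

```text
time_s: 34.55
eef_pos: [0.4928, -0.2444, 0.2176]
eef_rot: [0.0, 0.72, 0.694, -0.0]
wrist_force: [-0.8, 0.7, -3.5]
opening: 0.596
grasp_force: 62.9
```

Run:
```python
from h import *
state(); print(ctrl.hand_in())
```

```text
t 34.55 p [ 0.4928 -0.2444  0.2176] yaw_y -2.06 tilt [ 0. -0.] F [-0.8  0.7 -3.5] op 0.596 gf 62.94484734535217 q [-0.68  0.16  1.7  -0.    1.28 -0.64]
the job is handed in; nothing more can be done
None
```

I handed the job in at 34.6 s: the cup is centred on the scale, the scale was then switched on, and the red bottle is held upright about 15 mm above the cup's rim; the two look-alike red bottles had fallen over by t = 5 s, with no contact that I could see.

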